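# Find and mark the tight spot of a valve spindle

### The job

The overhauled valve's spindle rubs at one place, somewhere within the next six tenths of a turn anticlockwise (seen from above). Turn the crank slowly and gently by its handle, feel where the drag is highest and leave the crank standing with its pointer at the middle of that tight spot. Then set the steel marker post gently upright on the valve's flange just in front of the pointer's tip, let go, and leave the other parts alone.

Things in the scene. Friction and masses are not known exactly. Their poses are not given: they have to be found in the camera images.
- stand: The valve, fixed on the bench: a round steel flange (250 mm across, 18 mm thick), on it a yellow round body (120 mm across, top at 92 mm) with the upright spindle in its middle, nut top at 109 mm. Origin: centre of the flange's underside, on the spindle's axis, at bench height. Zero of the crank angle is its x axis.
- spindle (a point): Point on the spindle's upright axis at the height of the crank arm and pointer (99 mm above the bench).
- crank (a joint): Crank angle, rad, anticlockwise from above; pointer's world direction = stand yaw + this. No end stops; stays where left. Dry drag at the handle about 1 N; over some 0.24 rad either side of the middle of the one tight spot it jumps to 4 to 7 N on entering, from either side, and is 6 to 14 N about the middle. Middle: 0.45 to 3.6 rad anticlockwise of the start.
- handle (a point): Centre of the grasp zone of the crank's black upright round handle, 60 mm from the spindle's axis, opposite the pointer. Handle 18 mm thick, from 104 to 156 mm above the bench, this point at 132 mm. It spins freely on its own axis, so a grip need not turn with the crank. Plastic: grip with less than 70 N.
- pointer (a point): Tip of the flat steel pointer that sticks out from the spindle opposite the handle, 70 mm from the axis, 99 mm above the bench (6 mm thick, underside at 96 mm).
- marker_mid (a point): Centre (38 mm above the underside, z up) of the loose steel marker post on the bench: 76 mm tall, 160 g, foot 34 mm across and 12 mm high, stem 20 mm thick from 18 to 66 mm up, head 24 mm across. Its final place: upright on the flange (top at 18 mm), axis 30 mm beyond the pointer's tip and in line with it, 100 mm from the spindle's axis.
- spring_mid (a point): Bystander: black coil spring standing upright, 43 mm across, 85 mm tall; point at its centre.
- bonnet: Bystander: yellow bonnet, flanged foot 90 mm across, 112 mm tall; origin at the centre of its underside.
- seat_disc: Bystander: steel disc 80 mm across with a stub, 40 mm tall; origin at the centre of its underside.
Not all that is in view belongs to the job. What is shaped like the part that bears marker_mid but red is not meant.

How it is judged:
By the outcome, as a careful person would: the job done as asked, in the order asked, and still so for the second after the job is handed in, with the robot touching nothing.
It also fails if it takes over 72 s, if anything falls off the work surface, if the arm or the gripper's body presses on something with over 40 N, if the wrist force passes 120 N, or if a joint passes its speed limit or range.

### The arm

A 6-joint arm with a two-finger parallel gripper is mounted at the origin on the work surface. World frame = base frame: x ahead of the robot, y to its left, z up, the work surface at z = 0. Lengths are in m, angles in rad, forces in N, time in s.
With the tool pointing down it reaches from about 0.3 to 0.775 m from the base axis. Payload 14.6 kg.
Tool frame: the origin (TCP) lies at the centre of the arm's flange, where the gripper is bolted on; the fingertips stand 199 mm ahead of it and the grasp point (between the pads) lies ctrl.tcp_to_grasp ahead of it (ctrl.tcp_to_grasp is the distance from the TCP to the grasp point, in m); z points along the fingers, y is the line along which they close (so a half turn about z gives the same grasp; the last joint's range is limited). The gripper opens to 94 mm and grips with 3 to 60 N. Pads are 16 mm wide; open, the fingers measure 119 mm over their backs; the gripper's body (75 mm by 177 mm) begins 78 mm behind the grasp point.
Start: joints at [1.231, 0.3, 1.521, -0, 1.321, -0.067], TCP at [0.148, 0.53, 0.405] pointing down, gripper open.
Joint ranges: [-3.03, 3.03], [-0.79, 2.21], [0.23, 2.52], [-1.04, 4.18], [0, 3.07], [-2.55, 2.55]. Speed limits (rad/s): [2.22, 2.22, 2.57, 3.14, 3.14, 3.14].

### API

Orientations are given as [roll, pitch, yaw] about the fixed x, y, z axes, in that order (R = Rz(yaw) Ry(pitch) Rx(roll)).
In Python, from station import ctrl gives the robot as it stands. The module is installed in compiled form; this text tells all that it offers.
- The arm moves only by the shell command python3 -m jog 'ROWS' [OPENING] [FORCE]. ROWS is JSON, a list of rows, each a list of 6 numbers: the shift along the tool's x, y, z in cm, then the turn, a rotation vector about the tool's x, y, z in rad. In form: [[tx, ty, tz, ax, ay, az], ...]. A call has 1 to 8 rows; each row is the pose to reach, as a shift and turn from the pose commanded when the call began, along the tool's axes at that moment; what a row does not reach only later rows make up. A row lasts 1/10 s, in which the tool goes at most 50 mm and 8.59 degrees, less where a joint would pass 70% of its speed; a pose out of reach is approached as far as the arm can. A call with a gripper value outside its range is refused whole. OPENING is the opening in per cent of the stroke, from 0 (shut) to 100 (fully open), set as the call begins (- or left out, the last holds). The fingers move at their own pace and stop on an object; FORCE is the grip in N (left out, the last holds). Time passes only in rows, so rows that repeat a pose let the fingers close. It gives the time, the measured TCP pose, the force, the opening and the grip force at its end, in the units of the state.
- ctrl.get_obs(): the state, without advancing time (a new reading comes with each control period).
- ctrl.camera(name): name is "scene" or "top"; returns a dict with "img" (384x512x3 uint8, blue, green, red), "intrinsics" (3x3 intrinsics, pixels), "R" (3x3) and "t" (3): a world point X has camera coordinates R X + t. Camera axes: x right, y down, z forward; pixel columns grow to the right and rows downward; lengths in m; the calibration is good to about 2 mm. A picture is of the moment at which its call begins. There is no depth.
- ctrl.hand_in(): hands the job in; it is judged then, once.
The state is a dict: "time_s": time; "qpos": joint angles; "joint_vel": joint speeds; "tau": joint torques, N m; "ee_pos": TCP position; "eef_rot": TCP orientation; "force": force on the tool from outside, world axes, zero at the start; "moment": the same for the moment, N m; "grip_width": finger opening in m; "grip_force": force on a finger pad.
Only numpy, scipy, OpenCV 4.12 (cv2) and the standard library are available. Lean on these libraries where they do the work, as an engineer would, in place of code of your own. Each camera call takes 0.05 s, during which the arm holds its last target. There are 200 camera calls.

## Working session

There is one attempt and no reset: what is moved stays moved. The work goes in short steps, Python scripts to look and compute and a shell command to move; the robot and the scene stay as the last step left them, time stands still between calls to the robot, and variables do not carry over. Pictures are saved under pics/ and viewed, at most 10 in all, crops included, and the job is handed in when it is done.

```bash
mkdir -p pics; python3 - <<'E'
from station import ctrl
import cv2,numpy as np
np.set_printoptions(precision=4,suppress=True)
o=ctrl.get_obs()
for k,v in o.items(): print(k,v)
print(ctrl.tcp_to_grasp)
for n in("scene","top"):
    c=ctrl.camera(n); cv2.imwrite(f"pics/{n}0.png",c["img"]); print(n,c["intrinsics"],c["R"],c["t"],-np.array(c["R"]).T@c["t"])
E
```

```text
time_s 0.0
qpos [ 1.2315  0.3005  1.5216  0.      1.3207 -0.0666]
joint_vel [-0.0014 -0.0002  0.0015 -0.0009  0.0014  0.0017]
tau [ -0.0012 -53.1807 -35.2739   0.0708   0.0244  -0.0001]
ee_pos [0.1481 0.5296 0.4041]
eef_rot [-3.1404 -0.0001  2.8688]
force [-0.5424 -0.623   0.9768]
moment [-0.0184  0.0026  0.0146]
grip_force 0.0
grip_width 0.094237194343005
0.1804
scene [[357.5246   0.     251.5074]
 [  0.     357.5246 190.5757]
 [  0.       0.       1.    ]] [[ 0.5076  0.8615  0.0118]
 [ 0.719  -0.416  -0.5567]
 [-0.4747  0.2911 -0.8306]] [-0.2652 -0.3484  1.4129] [ 1.0559 -0.3278  0.9827]
top [[361.532    0.     260.1037]
 [  0.     361.532  197.9891]
 [  0.       0.       1.    ]] [[-0.0079 -0.9999  0.0125]
 [-0.9969  0.0069 -0.0782]
 [ 0.0781 -0.0131 -0.9969]] [0.0047 0.5607 0.8543] [0.4924 0.012  0.8954]
```

View pics/scene0.png

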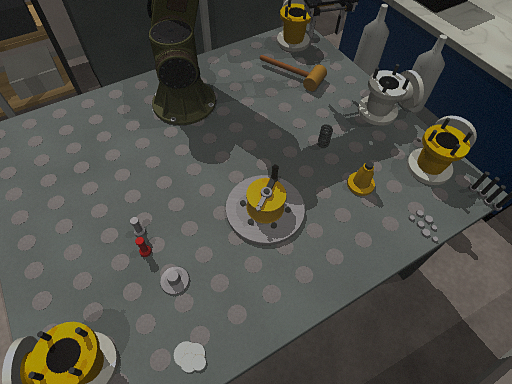

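View pics/top0.png

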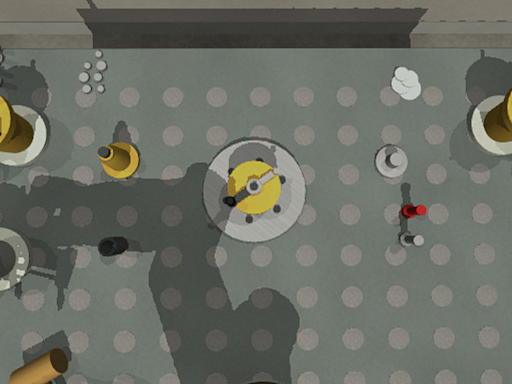

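The scene view has the valve at (265,205), with the handle at (275,172) and the spring at (325,135). The bonnet is at (362,180) and the seat disc at (174,280). In the top view the valve is at (254,188), the handle at (231,201) and the pointer tip near (273,174).

Candidates for the marker:
- The grey post at scene (137,228) / top (410,240) fits the description.
- The red post at scene (144,246) / top (415,211) is the decoy.
- The seat disc stub at top (393,159) is also grey, but it is a disc.

I choose the grey post and check it in a crop.

```bash
cat > h.py <<'E'
import cv2,numpy as np
from station import ctrl
np.set_printoptions(precision=4,suppress=True)
def ray(c,u,v):
    R=np.array(c["R"]);d=R.T@np.linalg.inv(c["intrinsics"])@[u,v,1.];return -R.T@np.array(c["t"]),d
def onz(c,u,v,z):
    o,d=ray(c,u,v);return o+d*(z-o[2])/d[2]
def proj(c,X):
    p=np.array(c["intrinsics"])@(np.array(c["R"])@np.array(X)+np.array(c["t"]));return p[:2]/p[2]
def tri(c1,p1,c2,p2):
    A=[];b=[]
    for c,p in((c1,p1),(c2,p2)):
        o,d=ray(c,*p);d/=np.linalg.norm(d);P=np.eye(3)-np.outer(d,d);A.append(P);b.append(P@o)
    return np.linalg.lstsq(np.vstack(A),np.hstack(b),rcond=None)[0]
E
python3 - <<'E'
from h import *
s=cv2.imread("pics/scene0.png");t=cv2.imread("pics/top0.png")
f=lambda im,x,y,w,h,k:cv2.resize(im[y:y+h,x:x+w],None,fx=k,fy=k,interpolation=cv2.INTER_CUBIC)
a=np.hstack([f(s,215,155,100,75,4),f(t,204,150,100,75,4)])
b=np.hstack([f(s,105,205,100,75,4),f(t,362,190,100,75,4)])
cv2.imwrite("pics/crop1.png",np.vstack([a,b]))
E
```

```text
(no output)
```

View pics/crop1.png

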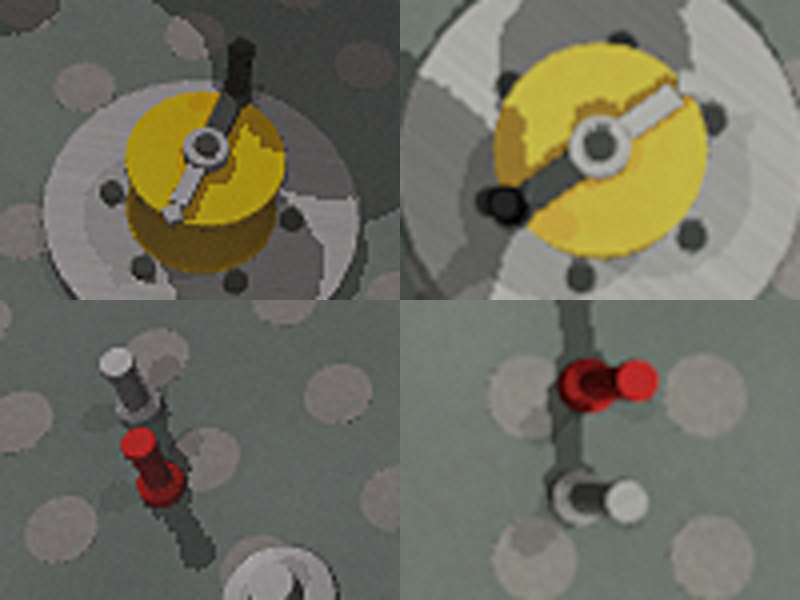

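The lower crops confirm the choice: the grey post has its foot, stem and head, at scene (134,220) and top (419,240). The red decoy sits about 60 mm beside it. The upper crops show the pointer tip at top (272.6,173), the nut at (254,186.5) and the handle at top (230,201), scene (275.5,166).

```bash
python3 - <<'E'
from h import *
s=ctrl.camera("scene");t=ctrl.camera("top")
k=.375
N=dict(nut=((254,186.5),(266.6,191.5),.109),tip=((272.75,173.4),(258.3,208.5),.102),head=((419,240.2),(134,220.2),.076),redhead=((421.2,210.2),(139.7,240.5),.076),htop=((227,200),(275.5,165.5),.156))
for n,(a,b,z) in N.items():
    a=np.array(a)-k;b=np.array(b)-k
    print(n,"top",onz(t,*a,z)[:2],"scene",onz(s,*b,z)[:2],"tri",tri(t,a,s,b))
# flange/yellow by mask in the top view
hsv=cv2.cvtColor(t["img"],cv2.COLOR_BGR2HSV)
m=cv2.inRange(hsv,(20,120,60),(35,255,255));m[:, :200]=0;m[:,310:]=0
pts=np.argwhere(m)[:,::-1].astype(np.float32);h=cv2.convexHull(pts);(c,r)=cv2.minEnclosingCircle(h)
print("yellow",c,r,onz(t,*c,.092),onz(t,c[0]+r,c[1],.092)-onz(t,*c,.092))
# edge of handle: dark pixels
for nm,im,(x,y,w,h) in(("top",t["img"],(215,190,25,25)),("scene",s["img"],(268,160,14,25))):
    d=im[y:y+h,x:x+w].max(2)<45; ys,xs=np.nonzero(d);print(nm,len(xs),xs.min()+x,xs.max()+x,ys.min()+y,ys.max()+y)
E
```

```text
nut top [0.5801 0.0156] scene [0.5799 0.0149] tri [0.5799 0.0153 0.1088]
tip top [ 0.6097 -0.0261] scene [ 0.614 -0.034] tri [ 0.6101 -0.0285  0.0918]
head top [ 0.459  -0.3572] scene [ 0.4549 -0.3556] tri [ 0.459  -0.3551  0.0816]
redhead top [ 0.5269 -0.3651] scene [ 0.5243 -0.3645] tri [ 0.5266 -0.364   0.0793]
htop top [0.5474 0.0709] scene [0.5407 0.0673] tri [0.5454 0.0677 0.1613]
yellow (253.69708251953125, 187.04689025878906) 27.051403045654297 [0.5799 0.0155 0.092 ] [-0.0004 -0.0605  0.    ]
top 98 223 235 197 206
scene 98 271 278 165 183
```

```bash
python3 -m jog '[[-33,-22,0,0,0,1.1],[-33,-22,0,0,0,1.1],[-33,-22,0,0,0,1.1],[-33,-22,0,0,0,1.1],[-33,-22,0,0,0,1.1],[-33,-22,0,0,0,1.1],[-33,-22,0,0,0,1.1],[-33,-22,0,0,0,1.1]]' 60 30
cat > to.py <<'E'
# shift in tool axes (cm) and turn about tool z to reach a grasp point/yaw: to.py x y z yaw
import sys;from h import *
from scipy.spatial.transform import Rotation as R
o=ctrl.get_obs();r=R.from_euler("xyz",o["eef_rot"]);x,y,z,w=map(float,sys.argv[1:])
d=r.inv().apply(np.array([x,y,z+ctrl.tcp_to_grasp])-o["ee_pos"])*100
rv=(r.inv()*R.from_euler("xyz",[np.pi,0,w])).as_rotvec()
print("t",o["time_s"],"shift",d,"turn",rv,"F",np.array(o["force"]),o["ee_pos"],o["eef_rot"])
E
python3 to.py .546 .0647 .136 1.5708
```

```text
time_s: 1.0
ee_pos: [0.4077, 0.2269, 0.4048]
eef_rot: [3.141, -0.0, 1.763]
force: [-0.0, 0.1, 0.3]
grip_width: 0.0565
grip_force: 0.0
t 1.0 shift [-18.5636  10.4772   8.8412] turn [ 0.0003 -0.      0.1921] F [-0.0116  0.1158  0.3389] [0.4077 0.2269 0.4048] [ 3.1413 -0.      1.7629]
```

```bash
python3 -m jog '[[-18.8,10.6,0,0,0,0.198],[-18.8,10.6,0,0,0,0.198],[-18.8,10.6,0,0,0,0.198],[-18.8,10.6,0,0,0,0.198],[-18.8,10.6,0,0,0,0.198],[-18.8,10.6,0,0,0,0.198]]' 60 30
python3 to.py .546 .0647 .136 1.5708
python3 - <<'E'
from h import *
for n in("scene","top"):
    c=ctrl.camera(n); im=c["img"]; u,v=map(int,proj(c,[.56,.05,.15]))
    cv2.imwrite(f"pics/{n}1.png",cv2.resize(im[v-37:v+38,u-50:u+50],None,fx=4,fy=4,interpolation=cv2.INTER_CUBIC)); print(u-50,v-37)
a=np.hstack([cv2.imread("pics/scene1.png"),cv2.imread("pics/top1.png")]);cv2.imwrite("pics/both1.png",a)
E
```

```text
time_s: 1.6
ee_pos: [0.5484, 0.0639, 0.404]
eef_rot: [-3.141, 0.0, 1.568]
force: [-0.1, 0.2, -0.3]
grip_width: 0.0565
grip_force: 0.0
t 1.6 shift [ 0.077  -0.233   8.7587] turn [-0.001   0.0001 -0.0026] F [-0.0861  0.1746 -0.2998] [0.5484 0.0639 0.404 ] [-3.1406  0.0001  1.5682]
223 136
186 156
```

View pics/both1.png

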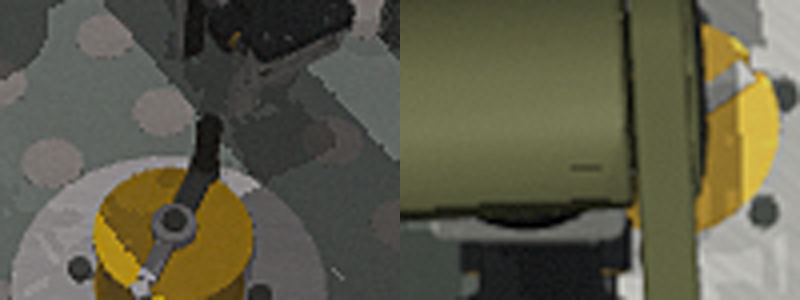

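The scene crop shows the handle's top at (275.5,165.5), as before, with the open fingers above it. I descend and grip.

```bash
python3 -m jog '[[0,-0.1,2,0,0,0],[0,-0.1,4,0,0,0],[0,-0.1,6,0,0,0],[0,-0.1,8,0,0,0],[0,-0.1,8.7,0,0,0],[0,-0.1,8.7,0,0,0]]' 60 30
python3 -m jog '[[0,0,0,0,0,0],[0,0,0,0,0,0],[0,0,0,0,0,0],[0,0,0,0,0,0],[0,0,0,0,0,0]]' 0 30
python3 to.py .546 .0647 .136 1.5708
```

```text
time_s: 2.3
ee_pos: [0.5461, 0.0664, 0.3174]
eef_rot: [-3.14, 0.0, 1.572]
force: [0.8, -0.6, 1.2]
grip_width: 0.0562
grip_force: 0.0
time_s: 2.8
ee_pos: [0.5466, 0.0654, 0.3178]
eef_rot: [-3.142, -0.0, 1.571]
force: [-3.4, 0.7, 1.2]
grip_width: 0.0199
grip_force: 1.8
t 2.8 shift [-0.0676 -0.0574  0.1416] turn [-0.     -0.     -0.0001] F [-3.3782  0.7225  1.181 ] [0.5466 0.0654 0.3178] [-3.1416 -0.      1.5707]
```

```bash
python3 -m jog '[[0,0,0,0,0,0],[0,0,0,0,0,0],[0,0,0,0,0,0]]' 0 40
python3 to.py .546 .0647 .136 1.5708
```

```text
time_s: 3.1
ee_pos: [0.5466, 0.0654, 0.3178]
eef_rot: [-3.141, -0.0, 1.571]
force: [-2.4, 1.6, 3.2]
grip_width: 0.0176
grip_force: 40.0
t 3.1 shift [-0.0744 -0.0586  0.1363] turn [-0.0001 -0.0001  0.    ] F [-2.3605  1.6248  3.1841] [0.5466 0.0654 0.3178] [-3.1415 -0.0001  1.5708]
```

```bash
cat > lg.py <<'E'
from h import *
o=ctrl.get_obs();d=np.array(o["ee_pos"])[:2]-[.580,.0153];a=np.arctan2(d[1],d[0])%(2*np.pi);F=np.array(o["force"])
print("t %.1f turned %.3f r %.4f Ft %.1f Fr %.1f Fz %.1f w %.4f"%(o["time_s"],(a-2.159+1)%(2*np.pi)-1,np.hypot(*d),F[:2]@[-np.sin(a),np.cos(a)],F[:2]@[np.cos(a),np.sin(a)],F[2],o["grip_width"]))
E
python3 - <<'E'
import numpy as np
a=2.159+np.arange(0,3.95,.1);p=6.0*np.c_[np.sin(a),np.cos(a)];q=np.round(p,2)
for i in range(39):
    d=q[i+1]-q[i];print(round(.1*(i+1),1),*["%.2f,%.2f"%tuple(d*f) for f in(.25,.5,.75,1)])
E
python3 lg.py
```

```text
0.1 -0.09,-0.12 -0.18,-0.24 -0.27,-0.36 -0.36,-0.48
0.2 -0.10,-0.11 -0.20,-0.22 -0.30,-0.33 -0.40,-0.44
0.3 -0.11,-0.10 -0.23,-0.21 -0.34,-0.31 -0.45,-0.41
0.4 -0.12,-0.09 -0.24,-0.17 -0.36,-0.26 -0.48,-0.35
0.5 -0.13,-0.07 -0.26,-0.15 -0.39,-0.22 -0.52,-0.30
0.6 -0.13,-0.07 -0.27,-0.13 -0.40,-0.20 -0.54,-0.26
0.7 -0.14,-0.05 -0.29,-0.09 -0.43,-0.14 -0.57,-0.19
0.8 -0.14,-0.04 -0.29,-0.07 -0.43,-0.11 -0.58,-0.14
0.9 -0.15,-0.02 -0.30,-0.04 -0.45,-0.06 -0.60,-0.08
1.0 -0.15,-0.00 -0.29,-0.01 -0.44,-0.01 -0.59,-0.02
1.1 -0.15,0.01 -0.30,0.02 -0.45,0.03 -0.60,0.04
1.2 -0.15,0.02 -0.30,0.05 -0.44,0.07 -0.59,0.10
1.3 -0.15,0.04 -0.29,0.08 -0.44,0.12 -0.58,0.16
1.4 -0.14,0.05 -0.28,0.11 -0.42,0.16 -0.56,0.22
1.5 -0.14,0.07 -0.27,0.14 -0.41,0.20 -0.54,0.27
1.6 -0.12,0.08 -0.25,0.16 -0.38,0.24 -0.50,0.32
1.7 -0.12,0.09 -0.23,0.19 -0.35,0.28 -0.47,0.37
1.8 -0.11,0.10 -0.22,0.21 -0.33,0.31 -0.44,0.42
1.9 -0.09,0.11 -0.19,0.22 -0.28,0.34 -0.38,0.45
2.0 -0.08,0.12 -0.17,0.25 -0.25,0.38 -0.34,0.50
2.1 -0.07,0.13 -0.15,0.26 -0.22,0.39 -0.29,0.52
2.2 -0.06,0.14 -0.12,0.27 -0.18,0.41 -0.24,0.55
2.3 -0.04,0.15 -0.09,0.29 -0.13,0.44 -0.18,0.58
2.4 -0.03,0.14 -0.06,0.29 -0.09,0.43 -0.12,0.58
2.5 -0.02,0.15 -0.03,0.30 -0.05,0.45 -0.06,0.60
2.6 0.00,0.15 0.00,0.30 0.00,0.45 0.00,0.60
2.7 0.01,0.15 0.02,0.30 0.04,0.45 0.05,0.60
2.8 0.03,0.14 0.06,0.29 0.09,0.43 0.12,0.58
2.9 0.05,0.15 0.09,0.29 0.14,0.44 0.18,0.58
3.0 0.06,0.14 0.11,0.27 0.17,0.41 0.23,0.55
3.1 0.07,0.13 0.14,0.27 0.21,0.40 0.28,0.53
3.2 0.08,0.12 0.17,0.24 0.25,0.37 0.34,0.49
3.3 0.10,0.12 0.19,0.23 0.29,0.35 0.39,0.46
3.4 0.11,0.10 0.21,0.21 0.32,0.31 0.42,0.42
3.5 0.12,0.09 0.24,0.19 0.35,0.28 0.47,0.38
3.6 0.13,0.08 0.25,0.16 0.38,0.24 0.51,0.32
3.7 0.13,0.07 0.26,0.14 0.40,0.21 0.53,0.28
3.8 0.14,0.06 0.28,0.11 0.42,0.17 0.56,0.22
3.9 0.14,0.04 0.29,0.08 0.43,0.12 0.58,0.16
t 3.1 turned -0.000 r 0.0603 Ft 1.1 Fr 2.7 Fz 3.2 w 0.0176
```

```bash
q(){ python3 lg.py; }
python3 -m jog '[[-0.09,-0.12,0,0,0,0],[-0.18,-0.24,0,0,0,0],[-0.27,-0.36,0,0,0,0],[-0.36,-0.48,0,0,0,0]]' >/dev/null; q
python3 -m jog '[[-0.1,-0.11,0,0,0,0],[-0.2,-0.22,0,0,0,0],[-0.3,-0.33,0,0,0,0],[-0.4,-0.44,0,0,0,0]]' >/dev/null; q
python3 -m jog '[[-0.11,-0.1,0,0,0,0],[-0.23,-0.21,0,0,0,0],[-0.34,-0.31,0,0,0,0],[-0.45,-0.41,0,0,0,0]]' >/dev/null; q
python3 -m jog '[[-0.12,-0.09,0,0,0,0],[-0.24,-0.17,0,0,0,0],[-0.36,-0.26,0,0,0,0],[-0.48,-0.35,0,0,0,0]]' >/dev/null; q
python3 -m jog '[[-0.13,-0.07,0,0,0,0],[-0.26,-0.15,0,0,0,0],[-0.39,-0.22,0,0,0,0],[-0.52,-0.3,0,0,0,0]]' >/dev/null; q
```

```text
t 3.5 turned 0.101 r 0.0602 Ft -1.0 Fr 2.8 Fz 5.1 w 0.0175
t 3.9 turned 0.200 r 0.0602 Ft -0.9 Fr 4.3 Fz 4.8 w 0.0174
t 4.3 turned 0.302 r 0.0602 Ft -1.2 Fr 3.7 Fz 5.3 w 0.0179
t 4.7 turned 0.401 r 0.0602 Ft -1.0 Fr 3.2 Fz 5.7 w 0.0174
t 5.1 turned 0.501 r 0.0601 Ft -0.8 Fr 3.0 Fz 5.4 w 0.0176
```

```bash
q(){ python3 lg.py; }
python3 -m jog '[[-0.13,-0.07,0,0,0,0],[-0.27,-0.13,0,0,0,0],[-0.4,-0.2,0,0,0,0],[-0.54,-0.26,0,0,0,0]]' >/dev/null; q
python3 -m jog '[[-0.14,-0.05,0,0,0,0],[-0.29,-0.09,0,0,0,0],[-0.43,-0.14,0,0,0,0],[-0.57,-0.19,0,0,0,0]]' >/dev/null; q
python3 -m jog '[[-0.14,-0.04,0,0,0,0],[-0.29,-0.07,0,0,0,0],[-0.43,-0.11,0,0,0,0],[-0.58,-0.14,0,0,0,0]]' >/dev/null; q
python3 -m jog '[[-0.15,-0.02,0,0,0,0],[-0.3,-0.04,0,0,0,0],[-0.45,-0.06,0,0,0,0],[-0.6,-0.08,0,0,0,0]]' >/dev/null; q
python3 -m jog '[[-0.15,0,0,0,0,0],[-0.29,-0.01,0,0,0,0],[-0.44,-0.01,0,0,0,0],[-0.59,-0.02,0,0,0,0]]' >/dev/null; q
python3 -m jog '[[-0.15,0.01,0,0,0,0],[-0.3,0.02,0,0,0,0],[-0.45,0.03,0,0,0,0],[-0.6,0.04,0,0,0,0]]' >/dev/null; q
```

```text
t 5.5 turned 0.602 r 0.0602 Ft -0.9 Fr 2.1 Fz 5.3 w 0.0177
t 5.9 turned 0.702 r 0.0602 Ft -0.5 Fr 2.6 Fz 4.6 w 0.0180
t 6.3 turned 0.802 r 0.0602 Ft -0.8 Fr 2.0 Fz 5.7 w 0.0177
t 6.7 turned 0.902 r 0.0602 Ft -0.0 Fr 0.6 Fz 4.8 w 0.0174
t 7.1 turned 1.001 r 0.0601 Ft -1.2 Fr 0.6 Fz 4.9 w 0.0179
t 7.5 turned 1.101 r 0.0601 Ft -1.7 Fr 0.5 Fz 5.2 w 0.0178
```

```bash
q(){ python3 lg.py; }
python3 -m jog '[[-0.15,0.02,0,0,0,0],[-0.3,0.05,0,0,0,0],[-0.44,0.07,0,0,0,0],[-0.59,0.1,0,0,0,0]]' >/dev/null; q
python3 -m jog '[[-0.15,0.04,0,0,0,0],[-0.29,0.08,0,0,0,0],[-0.44,0.12,0,0,0,0],[-0.58,0.16,0,0,0,0]]' >/dev/null; q
python3 -m jog '[[-0.14,0.05,0,0,0,0],[-0.28,0.11,0,0,0,0],[-0.42,0.16,0,0,0,0],[-0.56,0.22,0,0,0,0]]' >/dev/null; q
python3 -m jog '[[-0.14,0.07,0,0,0,0],[-0.27,0.14,0,0,0,0],[-0.41,0.2,0,0,0,0],[-0.54,0.27,0,0,0,0]]' >/dev/null; q
python3 -m jog '[[-0.12,0.08,0,0,0,0],[-0.25,0.16,0,0,0,0],[-0.38,0.24,0,0,0,0],[-0.5,0.32,0,0,0,0]]' >/dev/null; q
python3 -m jog '[[-0.12,0.09,0,0,0,0],[-0.23,0.19,0,0,0,0],[-0.35,0.28,0,0,0,0],[-0.47,0.37,0,0,0,0]]' >/dev/null; q
```

```text
t 7.9 turned 1.200 r 0.0601 Ft -1.6 Fr 0.8 Fz 4.7 w 0.0176
t 8.3 turned 1.300 r 0.0601 Ft -1.9 Fr -0.6 Fz 5.0 w 0.0177
t 8.7 turned 1.400 r 0.0600 Ft -1.4 Fr 0.6 Fz 5.2 w 0.0174
t 9.1 turned 1.501 r 0.0600 Ft -1.3 Fr 0.6 Fz 5.1 w 0.0177
t 9.5 turned 1.600 r 0.0600 Ft -1.2 Fr -0.5 Fz 5.9 w 0.0178
t 9.9 turned 1.700 r 0.0600 Ft -0.3 Fr -0.7 Fz 5.1 w 0.0174
```

```bash
q(){ python3 lg.py; }
python3 -m jog '[[-0.11,0.1,0,0,0,0],[-0.22,0.21,0,0,0,0],[-0.33,0.31,0,0,0,0],[-0.44,0.42,0,0,0,0]]' >/dev/null; q
python3 -m jog '[[-0.09,0.11,0,0,0,0],[-0.19,0.22,0,0,0,0],[-0.28,0.34,0,0,0,0],[-0.38,0.45,0,0,0,0]]' >/dev/null; q
python3 -m jog '[[-0.08,0.12,0,0,0,0],[-0.17,0.25,0,0,0,0],[-0.25,0.38,0,0,0,0],[-0.34,0.5,0,0,0,0]]' >/dev/null; q
python3 -m jog '[[-0.07,0.13,0,0,0,0],[-0.15,0.26,0,0,0,0],[-0.22,0.39,0,0,0,0],[-0.29,0.52,0,0,0,0]]' >/dev/null; q
python3 -m jog '[[-0.06,0.14,0,0,0,0],[-0.12,0.27,0,0,0,0],[-0.18,0.41,0,0,0,0],[-0.24,0.55,0,0,0,0]]' >/dev/null; q
python3 -m jog '[[-0.04,0.15,0,0,0,0],[-0.09,0.29,0,0,0,0],[-0.13,0.44,0,0,0,0],[-0.18,0.58,0,0,0,0]]' >/dev/null; q
```

```text
t 10.3 turned 1.801 r 0.0600 Ft -0.7 Fr -1.5 Fz 5.6 w 0.0177
t 10.7 turned 1.899 r 0.0599 Ft -0.7 Fr -2.4 Fz 5.3 w 0.0177
t 11.1 turned 1.992 r 0.0598 Ft -10.0 Fr -0.9 Fz 10.3 w 0.0174
t 11.5 turned 2.090 r 0.0598 Ft -9.8 Fr -1.2 Fz 10.7 w 0.0176
t 11.9 turned 2.190 r 0.0598 Ft -10.7 Fr -2.1 Fz 10.4 w 0.0176
t 12.3 turned 2.292 r 0.0598 Ft -10.0 Fr -2.6 Fz 10.4 w 0.0175
```

```bash
q(){ python3 lg.py; }
python3 -m jog '[[-0.03,0.14,0,0,0,0],[-0.06,0.29,0,0,0,0]]' >/dev/null; q
python3 -m jog '[[-0.03,0.15,0,0,0,0],[-0.06,0.29,0,0,0,0]]' >/dev/null; q
python3 -m jog '[[-0.02,0.15,0,0,0,0],[-0.03,0.3,0,0,0,0]]' >/dev/null; q
python3 -m jog '[[-0.02,0.15,0,0,0,0],[-0.03,0.3,0,0,0,0]]' >/dev/null; q
python3 -m jog '[[0,0.15,0,0,0,0],[0,0.3,0,0,0,0]]' >/dev/null; q
python3 -m jog '[[0,0.15,0,0,0,0],[0,0.3,0,0,0,0]]' >/dev/null; q
```

```text
t 12.5 turned 2.342 r 0.0598 Ft -9.5 Fr -1.4 Fz 10.7 w 0.0174
t 12.7 turned 2.393 r 0.0598 Ft -8.4 Fr -1.9 Fz 9.3 w 0.0175
t 12.9 turned 2.444 r 0.0598 Ft -6.8 Fr -2.6 Fz 8.0 w 0.0172
t 13.1 turned 2.497 r 0.0598 Ft -2.9 Fr -0.7 Fz 6.6 w 0.0173
t 13.3 turned 2.550 r 0.0598 Ft -0.2 Fr -2.1 Fz 6.2 w 0.0177
t 13.5 turned 2.600 r 0.0598 Ft -1.4 Fr -2.7 Fz 5.6 w 0.0177
```

```bash
q(){ python3 lg.py; }
python3 -m jog '[[0,-0.15,0,0,0,0],[0,-0.3,0,0,0,0]]' >/dev/null; q
python3 -m jog '[[0,-0.15,0,0,0,0],[0,-0.3,0,0,0,0]]' >/dev/null; q
python3 -m jog '[[0.02,-0.15,0,0,0,0],[0.03,-0.3,0,0,0,0]]' >/dev/null; q
python3 -m jog '[[0.02,-0.15,0,0,0,0],[0.03,-0.3,0,0,0,0]]' >/dev/null; q
python3 -m jog '[[0.03,-0.15,0,0,0,0],[0.06,-0.29,0,0,0,0]]' >/dev/null; q
python3 -m jog '[[0.03,-0.14,0,0,0,0],[0.06,-0.29,0,0,0,0]]' >/dev/null; q
python3 -m jog '[[0.04,-0.15,0,0,0,0],[0.08,-0.29,0,0,0,0]]' >/dev/null; q
python3 -m jog '[[0.05,-0.15,0,0,0,0],[0.1,-0.29,0,0,0,0]]' >/dev/null; q
python3 -m jog '[[0.06,-0.14,0,0,0,0],[0.11,-0.28,0,0,0,0]]' >/dev/null; q
python3 -m jog '[[0.06,-0.14,0,0,0,0],[0.13,-0.27,0,0,0,0]]' >/dev/null; q
python3 -m jog '[[0.07,-0.13,0,0,0,0],[0.14,-0.26,0,0,0,0]]' >/dev/null; q
python3 -m jog '[[0.07,-0.13,0,0,0,0],[0.15,-0.26,0,0,0,0]]' >/dev/null; q
python3 -m jog '[[0.08,-0.12,0,0,0,0],[0.16,-0.25,0,0,0,0]]' >/dev/null; q
python3 -m jog '[[0.09,-0.13,0,0,0,0],[0.18,-0.25,0,0,0,0]]' >/dev/null; q
python3 -m jog '[[0.09,-0.11,0,0,0,0],[0.18,-0.23,0,0,0,0]]' >/dev/null; q
```

```text
t 13.7 turned 2.550 r 0.0598 Ft 1.5 Fr -1.6 Fz 4.6 w 0.0178
t 13.9 turned 2.499 r 0.0598 Ft 2.6 Fr -1.5 Fz 4.4 w 0.0173
t 14.1 turned 2.446 r 0.0598 Ft 1.5 Fr -1.9 Fz 6.5 w 0.0175
t 14.3 turned 2.395 r 0.0599 Ft 0.7 Fr -2.9 Fz 5.7 w 0.0174
t 14.5 turned 2.346 r 0.0598 Ft 1.3 Fr -1.7 Fz 4.3 w 0.0175
t 14.7 turned 2.300 r 0.0598 Ft 7.8 Fr -3.9 Fz 1.0 w 0.0176
t 14.9 turned 2.254 r 0.0599 Ft 9.1 Fr -2.9 Fz 1.5 w 0.0179
t 15.1 turned 2.204 r 0.0599 Ft 10.4 Fr -2.5 Fz -0.8 w 0.0176
t 15.3 turned 2.154 r 0.0600 Ft 10.9 Fr -3.5 Fz -0.7 w 0.0175
t 15.5 turned 2.104 r 0.0599 Ft 10.3 Fr -2.8 Fz 0.1 w 0.0174
t 15.7 turned 2.056 r 0.0599 Ft 10.7 Fr -2.4 Fz -0.4 w 0.0177
t 15.9 turned 2.005 r 0.0600 Ft 10.1 Fr -3.4 Fz 0.3 w 0.0175
t 16.1 turned 1.955 r 0.0600 Ft 8.1 Fr -3.3 Fz 0.8 w 0.0175
t 16.3 turned 1.902 r 0.0600 Ft 7.7 Fr -2.6 Fz 1.8 w 0.0170
t 16.5 turned 1.852 r 0.0601 Ft 5.7 Fr -3.5 Fz 2.3 w 0.0176
```

```bash
q(){ python3 lg.py; }
python3 -m jog '[[0.1,-0.11,0,0,0,0],[0.2,-0.22,0,0,0,0]]' >/dev/null; q
python3 -m jog '[[0.1,-0.11,0,0,0,0],[0.21,-0.21,0,0,0,0]]' >/dev/null; q
python3 -m jog '[[0.11,-0.1,0,0,0,0],[0.22,-0.2,0,0,0,0]]' >/dev/null; q
python3 -m jog '[[0,0,0,0,0,0],[0,0,0,0,0,0]]' >/dev/null; q
python3 -m jog '[[-0.11,0.1,0,0,0,0],[-0.22,0.2,0,0,0,0]]' >/dev/null; q
python3 -m jog '[[-0.05,0.05,0,0,0,0],[-0.1,0.1,0,0,0,0],[-0.15,0.15,0,0,0,0],[-0.21,0.21,0,0,0,0]]' >/dev/null; q
python3 -m jog '[[-0.05,0.05,0,0,0,0],[-0.1,0.11,0,0,0,0],[-0.15,0.17,0,0,0,0],[-0.2,0.22,0,0,0,0]]' >/dev/null; q
python3 -m jog '[[-0.05,0.06,0,0,0,0],[-0.1,0.11,0,0,0,0]]' >/dev/null; q
python3 -m jog '[[-0.05,0.06,0,0,0,0],[-0.1,0.11,0,0,0,0]]' >/dev/null; q
python3 -m jog '[[-0.05,0.06,0,0,0,0],[-0.09,0.12,0,0,0,0]]' >/dev/null; q
python3 -m jog '[[-0.05,0.06,0,0,0,0],[-0.09,0.12,0,0,0,0]]' >/dev/null; q
python3 -m jog '[[-0.05,0.06,0,0,0,0],[-0.09,0.12,0,0,0,0]]' >/dev/null; q
python3 -m jog '[[-0.04,0.06,0,0,0,0],[-0.09,0.12,0,0,0,0]]' >/dev/null; q
python3 -m jog '[[-0.04,0.06,0,0,0,0],[-0.08,0.13,0,0,0,0]]' >/dev/null; q
```

```text
t 16.7 turned 1.798 r 0.0600 Ft 0.1 Fr -2.3 Fz 5.9 w 0.0179
t 16.9 turned 1.746 r 0.0600 Ft 0.9 Fr -1.9 Fz 5.6 w 0.0173
t 17.1 turned 1.697 r 0.0600 Ft 2.1 Fr -1.3 Fz 4.4 w 0.0178
t 17.3 turned 1.695 r 0.0599 Ft -0.4 Fr -1.8 Fz 5.4 w 0.0175
t 17.5 turned 1.745 r 0.0599 Ft -0.8 Fr -2.4 Fz 6.2 w 0.0176
t 17.9 turned 1.793 r 0.0599 Ft -3.8 Fr -1.7 Fz 7.2 w 0.0179
t 18.3 turned 1.843 r 0.0599 Ft -0.3 Fr -0.8 Fz 6.6 w 0.0176
t 18.5 turned 1.869 r 0.0600 Ft 0.4 Fr -1.6 Fz 6.2 w 0.0174
t 18.7 turned 1.893 r 0.0600 Ft -0.5 Fr -4.4 Fz 6.4 w 0.0178
t 18.9 turned 1.918 r 0.0600 Ft -1.5 Fr -2.8 Fz 6.3 w 0.0177
t 19.1 turned 1.943 r 0.0600 Ft -0.8 Fr -2.0 Fz 6.3 w 0.0180
t 19.3 turned 1.967 r 0.0600 Ft -1.2 Fr -3.9 Fz 5.4 w 0.0176
t 19.5 turned 1.992 r 0.0601 Ft -0.7 Fr -4.6 Fz 6.0 w 0.0175
t 19.7 turned 2.015 r 0.0601 Ft -5.4 Fr -4.2 Fz 8.4 w 0.0174
```

```bash
q(){ python3 lg.py; }
python3 -m jog '[[-0.08,0.15,0,0,0,0],[-0.16,0.3,0,0,0,0]]' >/dev/null; q
python3 -m jog '[[-0.08,0.15,0,0,0,0],[-0.16,0.31,0,0,0,0]]' >/dev/null; q
python3 -m jog '[[-0.06,0.15,0,0,0,0],[-0.12,0.3,0,0,0,0]]' >/dev/null; q
python3 -m jog '[[-0.06,0.15,0,0,0,0],[-0.12,0.31,0,0,0,0]]' >/dev/null; q
python3 -m jog '[[0,0,0,0,0,0]]' >/dev/null; q
python3 - <<'E'
from h import *
ims=[]
for n in("scene","top"):
    c=ctrl.camera(n); im=c["img"]; cv2.imwrite(f"pics/{n}2.png",im);u,v=map(int,proj(c,[.58,.0453,.1]))
    ims.append(cv2.resize(im[v-37:v+38,u-25:u+25],None,fx=8,fy=8,interpolation=cv2.INTER_CUBIC)); print(n,u-25,v-37)
cv2.imwrite("pics/both2.png",np.hstack(ims))
E
```

```text
t 19.9 turned 2.065 r 0.0599 Ft -9.2 Fr -3.4 Fz 10.0 w 0.0178
t 20.1 turned 2.122 r 0.0600 Ft -10.9 Fr -3.6 Fz 11.8 w 0.0175
t 20.3 turned 2.176 r 0.0600 Ft -10.5 Fr -3.6 Fz 11.4 w 0.0173
t 20.5 turned 2.231 r 0.0600 Ft -10.8 Fr -4.0 Fz 11.2 w 0.0177
t 20.6 turned 2.234 r 0.0601 Ft -7.4 Fr -4.5 Fz 11.0 w 0.0178
scene 249 151
top 215 149
```

View pics/both2.png

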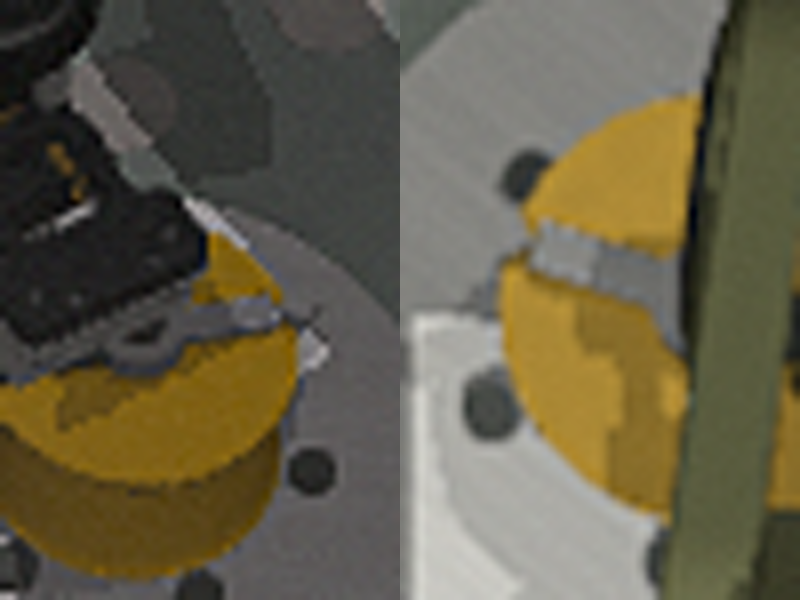

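Top view: the pointer's flat grey bar runs from crop (670,282) to (540,247), with its narrow dark tip near (505,257). In the scene view the bar points right to about (285,300). I fit its midline numerically.

```bash
cat > ptr.py <<'E'
import sys;from h import *
def pointer(im,c,a0,z=.102,C=np.array([.580,.0153])):
    "midline of the bar: across-profile of saturation at radii 30..58 mm about the guess a0"
    S=cv2.cvtColor(im,cv2.COLOR_BGR2HSV)[:,:,1].astype(np.float32);out=[]
    for r in np.arange(.034,.054,.002):
        w=np.arange(-.022,.0221,.0004);u=np.array([np.cos(a0),np.sin(a0)]);n=np.array([-u[1],u[0]])
        P=np.array([proj(c,[*(C+r*u+s*n),z]) for s in w],np.float32)
        g=cv2.remap(S,P[:,0][None],P[:,1][None],cv2.INTER_LINEAR)[0]<110
        nl,lab=cv2.connectedComponents(g.astype(np.uint8)[None]);k=len(w)//2
        k=min(np.nonzero(g)[0],key=lambda i:abs(i-k));run=w[lab[0]==lab[0,k]]
        out.append((r,run.mean(),run.max()-run.min()))
    return np.array(out)
if __name__=="__main__":
    t=ctrl.camera("top");im=cv2.imread(sys.argv[1]);a0=float(sys.argv[2])
    o=pointer(im,t,a0);print(o);ok=abs(o[:,2]-np.median(o[:,2]))<.002
    print("angle by centre",a0+np.median(np.arctan2(o[ok,1],o[ok,0])),"slope",a0+np.polyfit(o[ok,0],o[ok,1],1)[0])
E
echo now; python3 ptr.py pics/top2.png 1.25; echo start; python3 ptr.py pics/top0.png -.98
```

```text
now
[[ 0.034  -0.0006  0.014 ]
 [ 0.036  -0.0004  0.0144]
 [ 0.038  -0.0002  0.0148]
 [ 0.04   -0.0004  0.0144]
 [ 0.042  -0.0006  0.014 ]
 [ 0.044  -0.0008  0.0152]
 [ 0.046  -0.0006  0.0148]
 [ 0.048  -0.0006  0.014 ]
 [ 0.05   -0.0008  0.0144]
 [ 0.052  -0.0008  0.0136]]
angle by centre 1.2363362593909992 slope 1.2275757575757575
start
[[0.034  0.0014 0.0148]
 [0.036  0.0018 0.0148]
 [0.038  0.0016 0.0152]
 [0.04   0.0014 0.0148]
 [0.042  0.0014 0.0148]
 [0.044  0.0018 0.0148]
 [0.046  0.0018 0.0148]
 [0.048  0.0018 0.0156]
 [0.05   0.0014 0.0156]
 [0.052  0.0004 0.0096]]
angle by centre -0.940889518944376 slope -0.9733333333333333
```

```bash
q(){ python3 lg.py; }
python3 -m jog '[[0.06,-0.16,0,0,0,0],[0.12,-0.32,0,0,0,0]]' >/dev/null; q
python3 -m jog '[[0.06,-0.15,0,0,0,0],[0.12,-0.29,0,0,0,0]]' >/dev/null; q
python3 -m jog '[[0.06,-0.13,0,0,0,0],[0.12,-0.25,0,0,0,0]]' >/dev/null; q
python3 -m jog '[[0,0,0,0,0,0]]' >/dev/null; q
python3 - <<'E'
from h import *
cv2.imwrite("pics/top3.png",ctrl.camera("top")["img"])
E
python3 ptr.py pics/top3.png 1.2;
```

```text
t 21.0 turned 2.184 r 0.0601 Ft 1.0 Fr -4.5 Fz 5.6 w 0.0176
t 21.2 turned 2.133 r 0.0601 Ft 4.6 Fr -5.5 Fz 3.1 w 0.0173
t 21.4 turned 2.096 r 0.0601 Ft 11.6 Fr -5.9 Fz -1.0 w 0.0177
t 21.5 turned 2.093 r 0.0601 Ft 8.1 Fr -5.6 Fz 0.9 w 0.0178
[[ 0.034  -0.0028  0.0144]
 [ 0.036  -0.0028  0.0144]
 [ 0.038  -0.003   0.0148]
 [ 0.04   -0.0032  0.0144]
 [ 0.042  -0.0032  0.0144]
 [ 0.044  -0.0032  0.0152]
 [ 0.046  -0.0034  0.0148]
 [ 0.048  -0.0038  0.0148]
 [ 0.05   -0.0038  0.0156]
 [ 0.052  -0.004   0.0128]]
angle by centre 1.1228032999964155 slope 1.1321212121212119
```

```bash
q(){ python3 lg.py; }
python3 -m jog '[[-0.06,0.14,0,0,0,0],[-0.13,0.28,0,0,0,0],[-0.19,0.43,0,0,0,0],[-0.19,0.43,0,0,0,0]]' >/dev/null; q
python3 - <<'E'
from h import *
cv2.imwrite("pics/top4.png",ctrl.camera("top")["img"])
E
python3 ptr.py pics/top4.png 1.18 | tail -1
```

```text
t 22.0 turned 2.166 r 0.0600 Ft 0.6 Fr -3.3 Fz 4.9 w 0.0174
angle by centre 1.1840063887176662 slope 1.1866666666666665
```

```bash
python3 -m jog '[[0,0,0,0,0,0],[0,0,0,0,0,0],[0,0,0,0,0,0],[0,0,0,0,0,0],[0,0,-2,0,0,0],[0,0,-4,0,0,0],[0,0,-6.5,0,0,0],[0,0,-9,0,0,0]]' 60 30
python3 - <<'E'
from h import *
cv2.imwrite("pics/top5.png",ctrl.camera("top")["img"])
E
python3 ptr.py pics/top5.png 1.18 | tail -1; python3 to.py .459 -.355 .15 3.1416
```

```text
time_s: 22.9
ee_pos: [0.5572, -0.0406, 0.4084]
eef_rot: [-3.141, -0.0, 1.571]
force: [0.1, 0.1, 0.2]
grip_width: 0.0566
grip_force: 0.0
angle by centre 1.1820833212771331 slope 1.1872727272727273
t 23.0 shift [-31.4301  -9.8746   8.0193] turn [ 0.0032  0.0044 -1.5708] F [-0.0691  0.4131  0.2227] [ 0.5574 -0.0406  0.4108] [3.1368 0.0008 1.5708]
```

```bash
python3 -m jog '[[-31.2,-10,0,0,0,1.07],[-31.2,-10,0,0,0,1.07],[-31.2,-10,0,0,0,1.07],[-31.2,-10,0,0,0,1.07],[-31.2,-10,0,0,0,1.07],[-31.2,-10,0,0,0,1.07],[-31.2,-10,0,0,0,1.07],[-31.2,-10,0,0,0,1.07]]' 60 30
python3 to.py .457 -.356 .042 .5
python3 - <<'E'
from h import *
t=ctrl.camera("top");s=ctrl.camera("scene")
for n,c,(x,y,w,h) in(("top",t,(408,230,24,20)),("scene",s,(124,212,20,16))):
    im=cv2.imread(f"pics/{n}0.png")
    g=cv2.cvtColor(im,cv2.COLOR_BGR2GRAY)[y:y+h,x:x+w];sat=cv2.cvtColor(im,cv2.COLOR_BGR2HSV)[y:y+h,x:x+w,1]
    m=((g>150)).astype(np.uint8);k,l,st,ce=cv2.connectedComponentsWithStats(m);i=1+np.argmax(st[1:,4])
    p=ce[i]+[x,y];print(n,p,st[i],onz(c,*p,.076))
    pf=(proj(c,[.457,-.356,.0]),proj(c,[.459,-.3565,.076]));print(pf)
E
```

```text
time_s: 23.8
ee_pos: [0.4559, -0.3555, 0.4063]
eef_rot: [-3.14, 0.001, 0.492]
force: [0.8, 0.2, 0.3]
grip_width: 0.0564
grip_force: 0.0
t 23.8 shift [ 0.0924  0.1263 18.3906] turn [-0.0014  0.001  -0.0078] F [0.809  0.246  0.3475] [ 0.4559 -0.3555  0.4063] [-3.1402  0.001   0.4922]
top [418.4143 239.9857] [ 6  6 10  9 70] [ 0.4586 -0.3567  0.076 ]
(array([404.3776, 239.49  ]), array([418.3284, 239.8168]))
scene [133.2143 219.7857] [ 6  5  8  7 28] [ 0.4542 -0.3566  0.076 ]
(array([140.2514, 232.5564]), array([133.8174, 221.0365]))
```

```bash
python3 -m jog '[[0.1,0.2,4,0,0,0],[0.1,0.2,8,0,0,0],[0.1,0.2,11.5,0,0,0],[0.1,0.2,14,0,0,0],[0.1,0.2,14,0,0,0]]' 60 30
python3 to.py .4575 -.3567 .042 .5
python3 - <<'E'
from h import *
ims=[]
for n in("scene","top"):
    c=ctrl.camera(n); im=c["img"]; u,v=map(int,proj(c,[.458,-.356,.05]));u=min(u,461)
    ims.append(cv2.resize(im[v-37:v+38,u-50:u+50],None,fx=4,fy=4,interpolation=cv2.INTER_CUBIC)); print(n,u-50,v-37)
cv2.imwrite("pics/both6.png",np.hstack(ims))
E
```

```text
time_s: 24.4
ee_pos: [0.4592, -0.3521, 0.2643]
eef_rot: [-3.136, 0.002, 0.505]
force: [0.1, 0.4, 0.9]
grip_width: 0.0564
grip_force: 0.0
t 24.4 shift [-0.3617  0.3396  4.1888] turn [-0.0058  0.002   0.0046] F [0.1449 0.4466 0.8792] [ 0.4592 -0.3521  0.2643] [-3.1358  0.002   0.5046]
scene 86 188
top 363 202
```

View pics/both6.png

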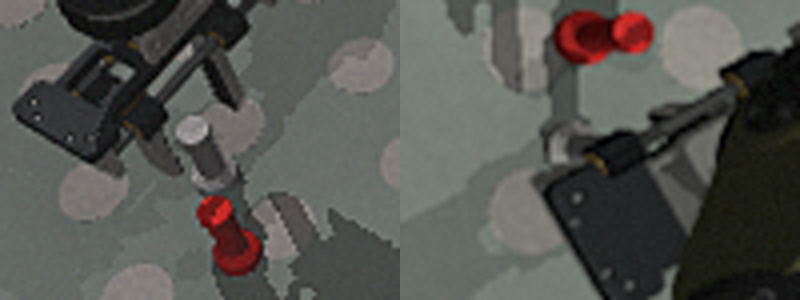

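Scene crop: the finger tips at (165,165) and (235,105) straddle the grey post's head at (193,130), and the red post at (235,250) is clear. I descend with the correction.

```bash
python3 to.py .4575 -.3567 .042 .5; python3 -m jog '[[0,0.1,1,0,0,0],[0,0.1,2,0,0,0],[0,0.1,3.2,0,0,0],[0,0.1,4.2,0,0,0],[0,0.1,4.2,0,0,0],[0,0.1,4.2,0,0,0]]' 60 30
python3 to.py .4575 -.3567 .042 .5
```

```text
t 24.5 shift [-0.3698  0.2029  4.597 ] turn [ 0.0001 -0.0001  0.0033] F [0.8416 0.0517 0.5788] [ 0.4598 -0.3531  0.2684] [ 3.1415 -0.0001  0.5033]
time_s: 25.1
ee_pos: [0.4597, -0.3548, 0.2255]
eef_rot: [-3.141, 0.0, 0.501]
force: [0.1, 0.5, 0.3]
grip_width: 0.0564
grip_force: 0.0
t 25.1 shift [-0.2795  0.063   0.3089] turn [-0.0004  0.0001  0.0008] F [0.07   0.5139 0.3044] [ 0.4597 -0.3548  0.2255] [-3.1412  0.0001  0.5008]
```

```bash
python3 -m jog '[[-0.15,0.05,0.1,0,0,0],[-0.28,0.05,0.1,0,0,0],[-0.28,0.05,0.1,0,0,0]]' 60 30
python3 -m jog '[[0,0,0,0,0,0],[0,0,0,0,0,0],[0,0,0,0,0,0],[0,0,0,0,0,0],[0,0,0,0,0,0],[0,0,0,0,0,0],[0,0,0,0,0,0]]' 0 30
python3 to.py .4575 -.3567 .042 .5
```

```text
time_s: 25.4
ee_pos: [0.4573, -0.3567, 0.225]
eef_rot: [3.141, -0.0, 0.501]
force: [0.4, 0.1, -0.3]
grip_width: 0.0565
grip_force: 0.0
time_s: 26.1
ee_pos: [0.4574, -0.3565, 0.2247]
eef_rot: [-3.142, 0.0, 0.501]
force: [-0.5, 1.2, 0.3]
grip_width: 0.0227
grip_force: 30.0
t 26.1 shift [-0.0031  0.0206  0.2258] turn [-0.      0.      0.0009] F [-0.4514  1.164   0.264 ] [ 0.4574 -0.3565  0.2247] [-3.1415  0.      0.5009]
```

```bash
python3 -m jog '[[0,0,-1,0,0,0],[0,0,-2,0,0,0],[0,0,-4,0,0,0],[0,0,-7,0,0,0],[0,0,-11,0,0,0],[0,0,-13,0,0,0]]' 0 30
python3 to.py .6178 .1079 .2 1.183
python3 - <<'E'
from h import *
ims=[]
for n in("scene","top"):
    c=ctrl.camera(n); im=c["img"]; u,v=map(int,proj(c,[.458,-.356,.17]));u=min(u,461)
    ims.append(cv2.resize(im[v-37:v+38,u-50:u+50],None,fx=4,fy=4,interpolation=cv2.INTER_CUBIC)); print(n,u-50,v-37)
cv2.imwrite("pics/both7.png",np.hstack(ims))
E
```

```text
time_s: 26.7
ee_pos: [0.4574, -0.3565, 0.359]
eef_rot: [3.137, -0.002, 0.501]
force: [-0.0, 0.3, -1.9]
grip_width: 0.0229
grip_force: 30.0
t 26.7 shift [ 36.3711 -33.0272  -2.224 ] turn [ 0.0047 -0.     -0.6822] F [-0.0156  0.3205 -1.9109] [ 0.4574 -0.3565  0.359 ] [ 3.1372 -0.0016  0.5008]
scene 74 166
top 389 205
```

View pics/both7.png

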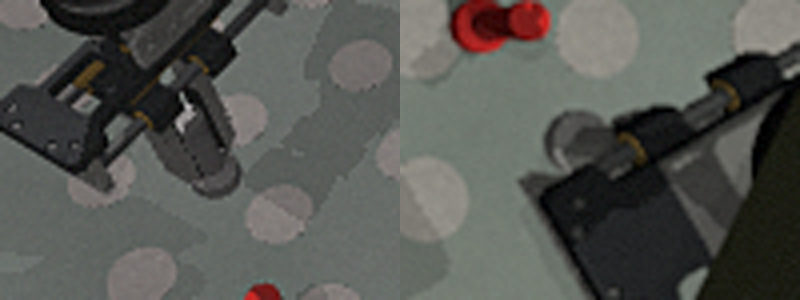

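Both views show the grey post held upright in the fingers (foot at scene crop (215,180)), with the red one untouched. The direct path would cross the handle (top 156 mm), so I raise first and then traverse.

```bash
python3 -m jog '[[1,-1,-3,0,0,0],[4,-3.6,-6.5,0,0,-0.1],[7,-6.3,-6.5,0,0,-0.2],[10,-9,-6.5,0,0,-0.3],[13,-11.7,-6.5,0,0,-0.4],[16,-14.5,-6.5,0,0,-0.5],[19,-17.2,-6.5,0,0,-0.6],[22,-20,-6.5,0,0,-0.682]]' 0 30
python3 to.py .6178 .1079 .24 1.183
```

```text
time_s: 27.6
ee_pos: [0.5546, -0.0738, 0.4184]
eef_rot: [-3.14, 0.0, 1.187]
force: [0.1, -1.4, -1.7]
grip_width: 0.0227
grip_force: 30.0
t 27.6 shift [19.2173 -0.9517 -0.2008] turn [-0.0016  0.0003  0.0037] F [ 0.1466 -1.351  -1.6908] [ 0.5546 -0.0738  0.4184] [-3.14    0.0003  1.1867]
```

```bash
python3 -m jog '[[4,-0.2,0,0,0,0],[8,-0.4,0,0,0,0],[12,-0.6,0,0,0,0],[15,-0.8,0,0,0,0],[17.5,-0.9,0,0,0,0],[18.8,-0.95,0,0,0,0],[18.8,-0.95,0,0,0,0],[18.8,-0.95,0,0,0,0]]' 0 30
python3 to.py .6178 .1079 .0643 1.183
```

```text
time_s: 28.4
ee_pos: [0.6166, 0.1014, 0.4191]
eef_rot: [-3.141, 0.001, 1.182]
force: [-0.1, -0.5, -1.7]
grip_width: 0.0229
grip_force: 30.0
t 28.4 shift [ 0.6596 -0.1253 17.4361] turn [-0.0007  0.0007 -0.0005] F [-0.0736 -0.5165 -1.6734] [0.6166 0.1014 0.4191] [-3.1409  0.0007  1.1825]
```

```bash
python3 -m jog '[[0.3,-0.06,1,0,0,0],[0.66,-0.12,4,0,0,0],[0.66,-0.12,7.5,0,0,0],[0.66,-0.12,11,0,0,0],[0.66,-0.12,13.5,0,0,0],[0.66,-0.12,14.4,0,0,0],[0.66,-0.12,14.4,0,0,0],[0.66,-0.12,14.4,0,0,0]]' 0 30
python3 to.py .6178 .1079 .0623 1.183
python3 - <<'E'
from h import *
ims=[]
for n in("scene","top"):
    c=ctrl.camera(n); im=c["img"];cv2.imwrite(f"pics/{n}8.png",im); u,v=map(int,proj(c,[.605,.08,.08]))
    ims.append(cv2.resize(im[v-37:v+38,u-50:u+50],None,fx=4,fy=4,interpolation=cv2.INTER_CUBIC)); print(n,u-50,v-37)
cv2.imwrite("pics/both8.png",np.hstack(ims))
E
```

```text
time_s: 29.2
ee_pos: [0.6184, 0.1084, 0.277]
eef_rot: [3.14, -0.001, 1.182]
force: [-0.6, -0.8, -1.3]
grip_width: 0.0225
grip_force: 30.0
t 29.2 shift [-0.0737 -0.0365  3.4287] turn [ 0.0016 -0.0009 -0.0007] F [-0.5747 -0.8419 -1.2752] [0.6184 0.1084 0.277 ] [ 3.14   -0.0009  1.1823]
scene 238 156
top 175 139
```

View pics/both8.png

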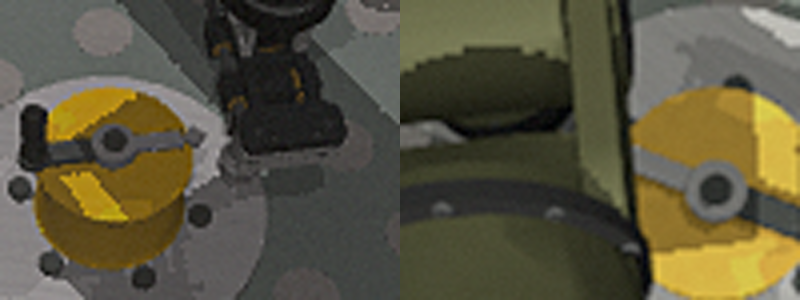

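Scene crop: the post's foot at (243,170) hangs beyond the pointer tip at (198,133) and in line with it, and the pointer has not moved. I lower slowly.

```bash
python3 -m jog '[[0,0,1,0,0,0],[0,0,2,0,0,0],[0,0,2.6,0,0,0],[0,0,2.9,0,0,0],[0,0,2.9,0,0,0],[0,0,2.9,0,0,0]]' 0 30; python3 to.py .6178 .1079 .0623 1.183
```

```text
time_s: 29.9
ee_pos: [0.6182, 0.1088, 0.2468]
eef_rot: [3.141, -0.0, 1.183]
force: [-0.3, 0.4, -1.1]
grip_width: 0.0226
grip_force: 30.0
t 29.9 shift [-0.0934 -0.0026  0.4127] turn [ 0.0002 -0.0002 -0.0002] F [-0.2585  0.3668 -1.1134] [0.6182 0.1088 0.2468] [ 3.1414 -0.0002  1.1828]
```

```bash
python3 -m jog '[[-0.09,0,0.1,0,0,0],[-0.09,0,0.2,0,0,0],[-0.09,0,0.2,0,0,0]]' 0 30|sed -n 2,4p
python3 -m jog '[[0,0,0.05,0,0,0],[0,0,0.1,0,0,0]]' 0 30|sed -n 2,4p
python3 -m jog '[[0,0,0.05,0,0,0],[0,0,0.05,0,0,0]]' 0 30|sed -n 2,4p
python3 -m jog '[[0,0,0.03,0,0,0],[0,0,0.03,0,0,0]]' 0 30|sed -n 2,4p
```

```text
ee_pos: [0.6177, 0.1078, 0.2447]
eef_rot: [3.142, -0.0, 1.183]
force: [0.3, -0.4, -2.0]
ee_pos: [0.6178, 0.1079, 0.2437]
eef_rot: [3.141, -0.0, 1.183]
force: [-0.0, 0.2, -1.8]
ee_pos: [0.6177, 0.1079, 0.2431]
eef_rot: [-3.142, 0.0, 1.183]
force: [0.1, 0.9, -1.3]
ee_pos: [0.6178, 0.1079, 0.2428]
eef_rot: [-3.142, 0.0, 1.183]
force: [0.1, 0.2, -2.0]
```

```bash
python3 -m jog '[[0,0,0.03,0,0,0],[0,0,0.03,0,0,0]]' 0 30|sed -n 2,4p
python3 -m jog '[[0,0,0.03,0,0,0],[0,0,0.03,0,0,0]]' 0 30|sed -n 2,4p
python3 -m jog '[[0,0,0.03,0,0,0],[0,0,0.03,0,0,0]]' 0 30|sed -n 2,4p
```

```text
ee_pos: [0.6178, 0.1079, 0.2427]
eef_rot: [3.141, -0.0, 1.183]
force: [-0.3, 0.7, -0.6]
ee_pos: [0.6178, 0.1079, 0.2426]
eef_rot: [3.141, -0.0, 1.183]
force: [-1.0, 1.3, 3.2]
ee_pos: [0.6179, 0.108, 0.2426]
eef_rot: [3.141, -0.001, 1.183]
force: [-1.7, 0.6, 6.6]
```

```bash
python3 -m jog '[[0,0,0,0,0,0],[0,0,0,0,0,0],[0,0,0,0,0,0],[0,0,0,0,0,0],[0,0,0,0,0,0]]' 55 30|tail -3
python3 -m jog '[[0,0,-1,0,0,0],[0,0,-3,0,0,0],[0,0,-6,0,0,0],[0,0,-10,0,0,0],[0,0,-14,0,0,0],[0,0,-16,0,0,0]]' 
python3 -m jog '[[-4,3,0,0,0,0],[-8,6,0,0,0,0],[-12,10,0,0,0,0],[-16,14,0,0,0,0],[-20,18,0,0,0,0],[-24,20,0,0,0,0],[-26,22,0,0,0,0],[-26,22,0,0,0,0]]' | head -2
```

```text
force: [0.3, -0.0, -0.5]
grip_width: 0.0513
grip_force: 0.0
time_s: 32.5
ee_pos: [0.6175, 0.1079, 0.4068]
eef_rot: [3.137, -0.002, 1.183]
force: [0.4, -0.5, -1.2]
grip_width: 0.0519
grip_force: 0.0
time_s: 33.3
ee_pos: [0.7229, -0.2214, 0.401]
```

```bash
python3 - <<'E'
from h import *
ims=[]
for n in("scene","top"):
    c=ctrl.camera(n); im=c["img"];cv2.imwrite(f"pics/{n}9.png",im); u,v=map(int,proj(c,[.6,.06,.07]))
    ims.append(cv2.resize(im[v-37:v+38,u-50:u+50],None,fx=4,fy=4,interpolation=cv2.INTER_CUBIC)); print(n,u-50,v-37, "pred head",proj(c,[.6178,.1079,.094]),"foot",proj(c,[.6178,.1079,.018]))
cv2.imwrite("pics/both9.png",np.hstack(ims))
E
python3 ptr.py pics/top9.png 1.18 | tail -1
```

```text
scene 231 159 pred head [298.985  190.0923] foot [296.0641 203.4352]
top 184 142 pred head [212.2226 170.3354] foot [215.9405 175.1394]
angle by centre 1.1800000000000017 slope 1.1848484848484848
```

View pics/both9.png

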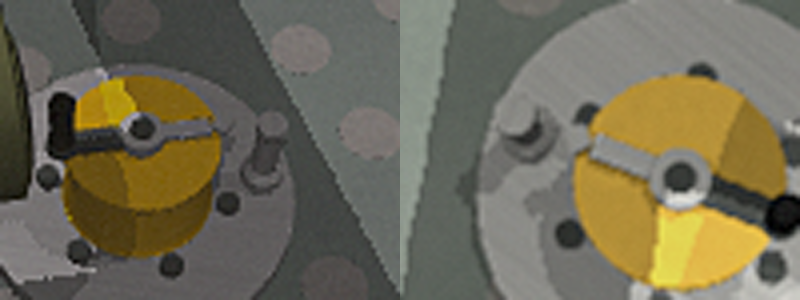

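The post stands upright in line with the pointer. Its head is at scene (299,190) and top (213,170.5), within about 1 px of where I predicted. The pointer is still at 1.18 rad and the arm is clear.

```bash
python3 -c "
from station import ctrl
print(ctrl.hand_in())"
```

```text
the job is handed in; nothing more can be done
None
```

I turned the crank about 2.17 rad anticlockwise to my best estimate of the middle of the tight spot, set the grey marker post upright about 30 mm beyond the pointer's tip, and handed the job in at about 33 s. The tight spot felt shifted by about 0.15 rad depending on turning direction, so I took the average of both directions as the middle.

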